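Clamp a pricking iron and inspect its teeth under a hand loupe

TASK

The toothed pricking iron lies loose between the jaws of the small vise: turn the vise's crank clockwise (seen from above) until the sliding jaw clamps the iron firmly. Then pick up the loupe by its handle and hold it level, lens centred over the iron's teeth and at the height shown by the pointer on the gauge post, without the loupe touching the iron, the vise or the pointer. Finish while still holding it steadily there, with the iron still clamped and the tray, wax block and thread spool left alone.

Things in the scene. Friction and masses are not known exactly. Their poses are not given: they have to be found in the camera images.
- vise: Grey vise fixed to the desk, base 100 (x) by 170 (y) mm; origin on the desk top under the clamped iron's axis, z up. Its bed, 24 mm up, carries the iron, laid along x with the teeth overhanging at -x. Fixed jaw at -y (face at y = -5 mm), sliding jaw from +y; jaws reach x = -12 to 36 mm, 42 mm high. Behind the sliding jaw a gear housing, 46 mm high, bears the crank.
- vise_jaw: Sliding jaw, 48 x 16 x 18 mm, steel-faced; origin at the foot of its clamping face. It meets the 10 mm thick iron when the crank reads about 5.2 rad.
- crank (a joint): Crank angle, rad; grows clockwise seen from above, 1 rad moves the jaw 3.2 mm toward the iron. At 0 the jaw is fully open and the arm points along the vise's +x. The jaw meets the iron near 5.2 rad; the end stop is at 5.55 rad, and turning firmly up to it is right. It turns with about 5 N at the grip, more once clamping, and stays where it is left.
- crank_grip (a point): Centre of the crank's upright round wooden grip, 16 mm in diameter, 44 mm tall, from 72 to 116 mm above the desk; the flat crank arm and its hub lie below it, up to 60 mm above the desk. The grip is a sleeve that spins freely on its pin, so it can be held tight while led round in a circle.
- crank_axis (a point): Point on the crank's vertical axis, at the height of the grip's centre; the grip circles it at 38 mm radius.
- iron: Steel pricking iron (stitching chisel), 104 mm long, 10 mm thick, loose on the vise's bed until clamped: square shank 10 x 10 mm, and a dark toothed head 27 mm wide at its -y end. Origin under its middle.
- iron_teeth (a point): Point on top of the iron's toothed head, to be viewed; about 34 mm above the desk. After clamping it lies on the vise's x axis (y = 0), 33 to 40 mm from the vise's origin toward -x.
- pointer: Brass collar with a short flat pointer, fixed on an upright post (8 mm thick, top 125 mm above the desk, at x = 24, y = -34 mm of the vise) at a height that varies, 84 to 112 mm above the desk. Origin on the post's axis at the pointer's mid height; the pointer reaches 22 mm from there toward the vise's -x.
- focus_mark (a point): Tip of the pointer: its height is the focal height, at which the middle of the lens's thickness belongs. Its z is up.
- loupe: Hand loupe lying flat on the desk, 145 mm long, about 100 g: a dark wooden handle along its x axis with a round steel-rimmed lens at the +x end. Origin under the handle's grip point; its z is up when level. Balances about 7 mm ahead of the grip point.
- loupe_grip (a point): Point in the middle of the handle's thickness where it is best gripped: 10 mm above the desk at the start. The handle is 14 mm wide (y), 20 mm tall (z), and runs from 60 mm behind to 30 mm ahead (x) of this point; flat sides.
- loupe_lens (a point): Centre of the lens, 78 mm ahead (+x) of the grip point at the same height. The rim is 54 mm in diameter and 14 mm thick.
- snap_tray: Small tin tray of snaps, 60 x 85 x 16 mm; a bystander. Origin under its middle.
- wax_block: Block of beeswax, 35 x 55 x 18 mm; a bystander. Origin under its middle.
- thread_spool: Spool of brown thread, 51 mm thick, 52 mm high; a bystander. Origin under its middle.
Not all that is in view belongs to the job. There is more than one size of the iron; the job needs the middle-sized.

How it is judged:
On the way, in this order (a step that is already met when the one before it is completed fails the run):
1. the iron is clamped in the vise, with the loupe still lying on the desk (contact force between vise_jaw and iron above 5 N and z of iron_teeth in the frame of vise between 0.028 and 0.04 m and height (world z) of loupe_lens below 0.02 m), for 0.3 s.
2. the loupe is lifted clear of the desk in the fingers, the iron still clamped (contact force between vise_jaw and iron above 5 N and z of iron_teeth in the frame of vise between 0.028 and 0.04 m and contact force between the fingers and loupe above 2 N and height (world z) of loupe_lens above 0.06 m), for 0.2 s.
At the end, for the whole second after the job is handed in: Iron clamped on the vise bed (jaw force over 5 N); fingers hold the loupe still (under 20 mm/s), level within 0.12 rad, lens centre within 12 mm sideways of the teeth point and 7 mm of the pointer tip's height; the loupe touches neither vise, iron nor pointer (contact force between vise_jaw and iron above 5 N and z of iron_teeth in the frame of vise between 0.028 and 0.04 m and contact force between the fingers and loupe above 2 N and horizontal distance between loupe_lens and iron_teeth below 0.012 m and z of loupe_lens in the frame of focus_mark between -0.007 and 0.007 m and angle between loupe's own z axis and vertical below 0.12 rad and linear speed of loupe below 0.02 m/s and contact force between loupe and vise below 0.1 N and contact force between loupe and iron below 0.1 N and contact force between loupe and pointer below 0.1 N); the arm keeps its last pose, push and grip.
It fails at once if the loupe touches the iron, the vise or the pointer (contact force between loupe and iron above 0.5 N or contact force between loupe and vise above 0.5 N or contact force between loupe and pointer above 0.5 N).
It fails at once if a bystander (tray, wax block or thread spool) is moved by more than 30 mm (distance of any of snap_tray, wax_block, thread_spool from where it was at the start of the episode above 0.03 m).
It also fails if it takes over 61 s, if anything falls off the work surface, if the arm or the gripper's body presses on something with over 40 N, if the wrist force passes 120 N, or if a joint passes its speed limit or range.

ROBOT

A 6-joint arm with a two-finger parallel gripper is mounted at the origin on the work surface; the furniture and walls round the work are solid. World frame = base frame: x ahead of the robot, y to its left, z up, the work surface at z = 0. Lengths are in m, angles in rad, forces in N, time in s.
With the tool pointing down it reaches from about 0.375 to 0.9 m from the base axis. Payload 3.1 kg.
Tool frame: the origin (TCP) lies at the very end of the fingers, on their centre line; the grasp point (between the pads) lies 19 mm behind it; y points along the fingers, x is the direction in which the jaws open and shut, and the axes are right-handed (so a half turn about y gives the same grasp; the last joint's range is limited). The gripper opens to 87 mm and grips with 3 to 60 N. Pads are 19 mm wide; open, the fingers measure 117 mm over their backs; the gripper's body (75 mm by 190 mm) begins 51 mm behind the grasp point.
Start: joints at [-1.448, 0.527, 1.433, -0, 1.181, -0.178], TCP at [0.185, -0.597, 0.223] pointing down, gripper open.
Joint ranges: [-3.08, 3.08], [-0.75, 2.2], [0.22, 2.44], [-1.43, 4.57], [0, 2.65], [-2.85, 2.85]. Speed limits (rad/s): [2.79, 2.79, 3.14, 3.14, 3.14, 3.14].

INTERFACE

Orientations are given as a unit quaternion [x, y, z, w].
In Python, from rig import robot gives the robot as it stands.
- The arm moves only by the shell command python3 -m creep 'ROWS' [FORCE]. ROWS is JSON, a list of rows, each a list of 3 entries, a list of its own where there are three numbers: the shift along the tool's x, y, z in mm, then the turn about the tool's y in rad, then the opening, from 0 (shut) to 1 (fully open). A call has 1 to 8 rows; each row shifts and turns the commanded pose from where the row before left it, along the tool's axes as they then stand; what a row does not reach is not made up. A row lasts 1/10 s, in which the tool goes at most 50 mm and 8.59 degrees, less where a joint would pass 70% of its speed; a pose out of reach is approached as far as the arm can. A call with a gripper value outside its range is refused whole. The fingers move at their own pace and stop on an object; FORCE is the grip in N (left out, the last holds). Time passes only in rows, so rows that do not move let the fingers close. It gives the time, the measured TCP pose, the force and the opening at its end, in the units of the state.
- robot.get_obs(): the state, without advancing time (a new reading comes with each control period).
- robot.camera(name): name is "scene" or "top"; returns a dict with "pixels" (480x640x3 uint8, red, green, blue), "fx", "fy", "cx", "cy" (pixels), "position" and "rotation" of the camera in the world. Camera axes: x right, y up, looking along -z (the intrinsics and any distortion apply to the point x, -y, -z); pixel columns grow to the right and rows downward; lengths in m; the calibration is good to about 2 mm. A picture is of the moment at which its call begins. There is no depth.
- robot.hand_in(): hands the job in, once; it reports no verdict.
The state is a dict: "time": time; "q": joint angles; "joint_velocities": joint speeds; "joint_torque": joint torques, N m; "position": TCP position; "tool_rot": TCP orientation; "ft_force": force on the tool from outside, world axes, zero at the start; "moment": the same for the moment, N m; "grip_width": finger opening in m.
Only numpy, scipy, OpenCV 4.12 (cv2) and the standard library are available. Lean on these libraries where they do the work, as an engineer would, in place of code of your own. Each camera call takes 0.05 s, during which the arm holds its last target.

## Working session

There is one attempt and no reset: what is moved stays moved. The work goes in short steps, Python scripts to look and compute and a shell command to move; the robot and the scene stay as the last step left them, time stands still between calls to the robot, and variables do not carry over. Pictures are saved under pics/ and viewed, and the job is handed in when it is done.

```bash
ls; mkdir -p pics; python3 - <<'E'
from rig import robot
import cv2,numpy as np
o=robot.get_obs()
print(o)
for n in ("scene","top"):
    c=robot.camera(n)
    cv2.imwrite(f"pics/{n}0.png",c["pixels"][:,:,::-1])
    print(n,{k:v for k,v in c.items() if k!="pixels"})
E
```

```text
pics
{'time': 0.0, 'q': array([-1.44849350e+00,  5.28461459e-01,  1.43389234e+00, -3.63522226e-06,
        1.18134931e+00, -1.78527091e-01]), 'joint_velocities': array([ 0.00104853,  0.00153575, -0.00015354,  0.00091323, -0.00084026,
       -0.00077632]), 'joint_torque': array([-5.16946620e-04, -4.40038097e+01, -1.76590472e+01,  6.30117743e-02,
        5.82283689e-02, -1.74608685e-04]), 'position': array([ 0.18511804, -0.59620816,  0.22157767]), 'tool_rot': array([-0.56873726,  0.41994309, -0.41891622,  0.56982009]), 'ft_force': array([ 0.24542741, -0.82156301, -0.45869101]), 'moment': array([ 0.02001399, -0.03557689,  0.05465139]), 'grip_width': 0.08696555005202478}
scene {'fx': 462.5726658704781, 'fy': 462.5726658704781, 'cx': 321.1086875374434, 'cy': 248.15466754552438, 'position': array([0.20726653, 0.46692902, 0.82112142]), 'rotation': array([-0.09414492,  0.34953909,  0.89665047, -0.25490606])}
top {'fx': 517.0072160067745, 'fy': 517.0072160067745, 'cx': 312.17667235100146, 'cy': 245.01540580407516, 'position': array([ 0.41910625, -0.07272701,  1.12218989]), 'rotation': array([ 0.04519813, -0.04654804, -0.70484887,  0.70638408])}
```

View pics/scene0.png

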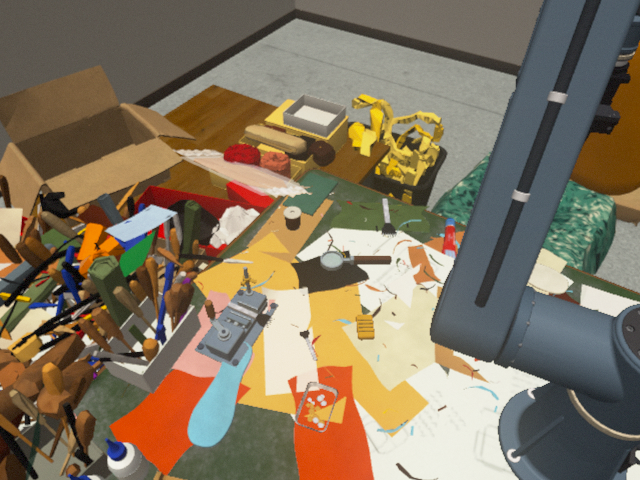

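View pics/top0.png

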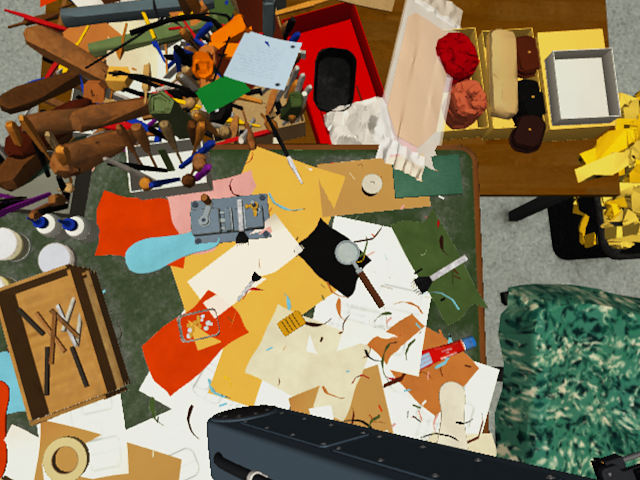

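```bash
cat > h.py <<'E'
from rig import robot
import cv2,numpy as np
from scipy.spatial.transform import Rotation as R
def cam(n): 
    c=robot.camera(n); c["R"]=R.from_quat(c["rotation"]).as_matrix(); return c
def proj(c,p):
    v=(np.atleast_2d(p)-c["position"])@c["R"]
    return np.c_[c["cx"]+c["fx"]*v[:,0]/-v[:,2], c["cy"]-c["fy"]*v[:,1]/-v[:,2]]
def ray(c,u,v):
    d=c["R"]@np.array([(u-c["cx"])/c["fx"],-(v-c["cy"])/c["fy"],-1]); return d/np.linalg.norm(d)
def onz(c,u,v,z):
    d=ray(c,u,v); return c["position"]+d*(z-c["position"][2])/d[2]
def tri(c1,p1,c2,p2):
    d1=ray(c1,*p1);d2=ray(c2,*p2)
    A=np.c_[d1,-d2]; s=np.linalg.lstsq(A,c2["position"]-c1["position"],rcond=None)[0]
    a=c1["position"]+s[0]*d1;b=c2["position"]+s[1]*d2
    return (a+b)/2,np.linalg.norm(a-b)
def crop(c,x0,y0,x1,y1,k,fn):
    im=cv2.resize(c["pixels"][y0:y1,x0:x1,::-1],None,fx=k,fy=k,interpolation=cv2.INTER_CUBIC)
    cv2.imwrite(fn,im)
E
python3 - <<'E'
from h import *
t=cam("top");s=cam("scene")
crop(t,180,180,280,250,8,"pics/t_v.png")
crop(s,185,255,285,370,5,"pics/s_v.png")
crop(t,320,220,400,320,6,"pics/t_l.png")
for p in [(230,218),(345,252),(375,300)]: print(onz(t,*p,0))
E
```

```text
[0.62524772 0.10645792 0.        ]
[ 0.55040999 -0.14648743  0.        ]
[ 0.44620273 -0.21063711  0.        ]
```

View pics/t_v.png

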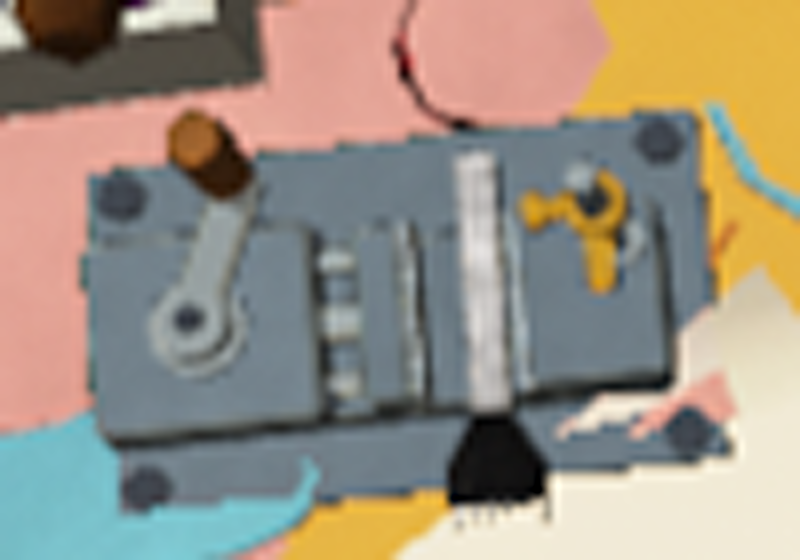

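View pics/s_v.png

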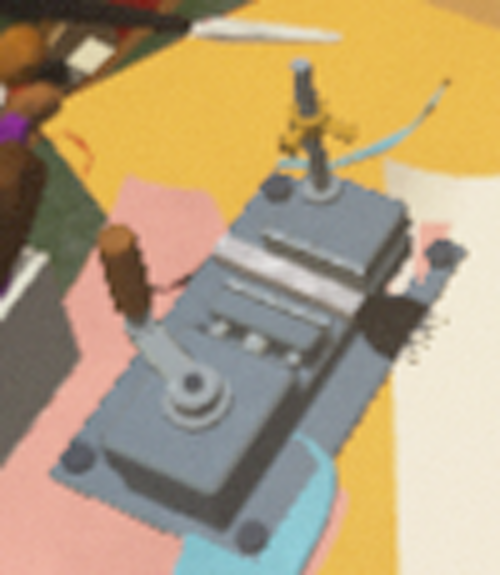

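View pics/t_l.png

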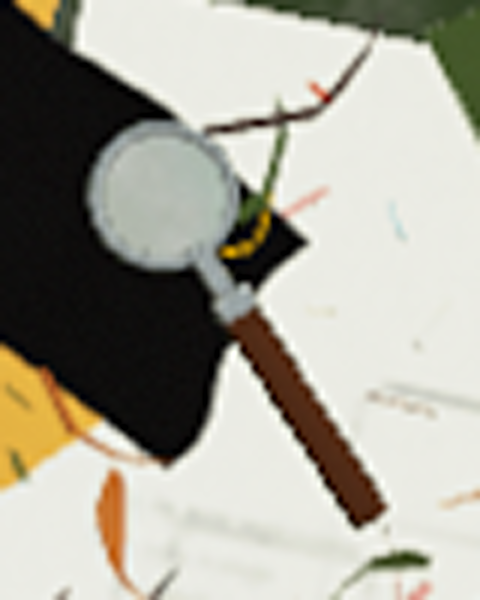

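```bash
cat > m1.py <<'E'
from h import *
t=cam("top");s=cam("scene")
T=lambda x,y:((x+.5)/8-.5+180,(y+.5)/8-.5+180)
S=lambda x,y:((x+.5)/5-.5+185,(y+.5)/5-.5+255)
for n,a,b in [("griptop",(193,135),(116,238)),("hub",(188,320),(193,383)),("posttop",(580,178),(301,66)),("ironfarend",(476,155),(228,247))]:
    print(n,tri(t,T(*a),s,S(*b)))
print("grip on116",onz(t,*T(193,135),.116),onz(s,*S(116,238),.116))
print("hub on60",onz(t,*T(188,320),.060),onz(s,*S(193,383),.06))
print("post125",onz(t,*T(580,178),.125),onz(s,*S(301,66),.125))
print("pointer tip?",[tri(t,T(600,288),s,S(*b)) for b in [(270,140),(290,155),(345,135)]])
print("iron ends z34",onz(t,*T(476,155),.034),onz(t,*T(490,410),.034),onz(t,*T(497,495),.034))
cs=[onz(t,*T(*p),.012)[:2] for p in [(90,175),(695,112),(735,455),(120,510)]]
print(cs,[np.linalg.norm(cs[i]-cs[i-1]) for i in range(4)],np.mean(cs,0))
# loupe
L=lambda x,y:((x+.5)/6-.5+320,(y+.5)/6-.5+220)
for n,p,z in [("lens",(163,195),.017),("back",(370,517),.02),("front",(243,322),.02)]: print(n,onz(t,*L(*p),z))
E
python3 m1.py
```

```text
griptop (array([0.64739747, 0.14131774, 0.11473621]), np.float64(0.0004209763563215728))
hub (array([0.61071407, 0.15278386, 0.06102911]), np.float64(0.00026203251586795945))
posttop (array([0.63488454, 0.04396195, 0.12388229]), np.float64(0.00014066987425554605))
ironfarend (array([0.65946357, 0.08195488, 0.03023568]), np.float64(0.004376284838644128))
grip on116 [0.64729836 0.14116415 0.116     ] [0.64639872 0.1418265  0.116     ]
hub on60 [0.61078321 0.1529335  0.06      ] [0.61138866 0.15240686 0.06      ]
post125 [0.6347064  0.04386608 0.125     ] [0.63412899 0.04461735 0.125     ]
pointer tip? [(array([0.62911597, 0.05166807, 0.08545777]), np.float64(0.03293359849907918)), (array([0.62710505, 0.05019876, 0.07621109]), np.float64(0.02412906625858527)), (array([0.61529005, 0.04316369, 0.09197194]), np.float64(0.004016635092973207))]
iron ends z34 [0.66060543 0.08251795 0.034     ] [0.59135187 0.07738273 0.034     ] [0.5685165  0.07507003 0.034     ]
[array([0.65964153, 0.19111158]), array([0.6776683 , 0.02586721]), array([0.58263826, 0.01373679]), array([0.56720174, 0.17999713])] [np.float64(0.09310556806245905), np.float64(0.16622474763141062), np.float64(0.09580113004324513), np.float64(0.1669754000367352)] [0.62178746 0.10267818]
lens [ 0.54824891 -0.14913589  0.017     ]
back [ 0.43363312 -0.22125451  0.02      ]
front [ 0.50246609 -0.17710002  0.02      ]
```

```bash
python3 - <<'E'
from h import *
o=robot.get_obs(); print(R.from_quat(o["tool_rot"]).as_matrix().round(3))
t=cam("top");s=cam("scene")
hsv=lambda c:cv2.cvtColor(c["pixels"],cv2.COLOR_RGB2HSV)
crop(t,236,192,266,222,20,"pics/t_p.png")
crop(s,235,262,265,292,20,"pics/s_p.png")
crop(s,80,240,240,380,5,"pics/s_clut.png")
for z in (.084,.098,.112):
    p=[.6126,.0418,z]; print(z,(proj(t,p)-[236,192])*20,(proj(s,p)-[235,262])*20)
E
```

```text
[[ 0.296 -0.     0.955]
 [-0.955  0.001  0.296]
 [-0.001 -1.     0.   ]]
0.084 [[383.34893018 494.32010384]] [[429.26785494 446.94780774]]
0.098 [[368.42029308 468.75353973]] [[416.07353345 360.10486395]]
0.112 [[353.08788772 442.49548806]] [[402.57963742 271.29016773]]
```

View pics/t_p.png

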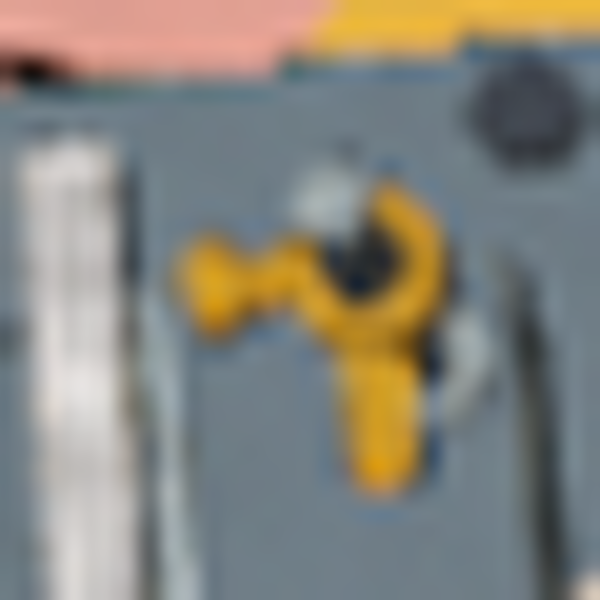

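View pics/s_p.png

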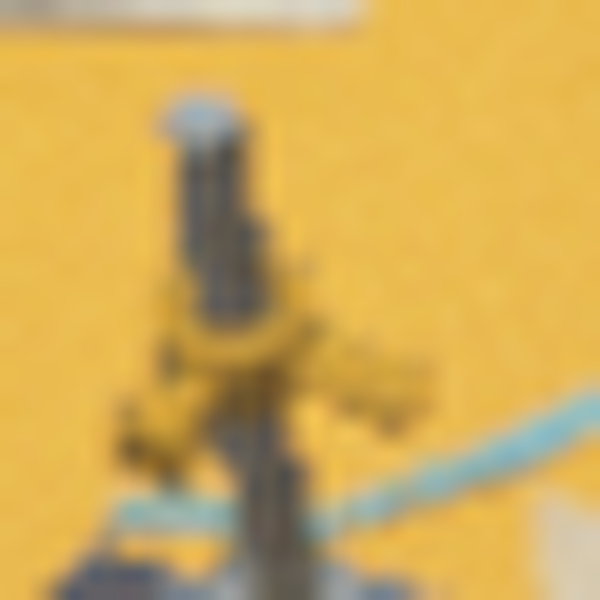

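View pics/s_clut.png

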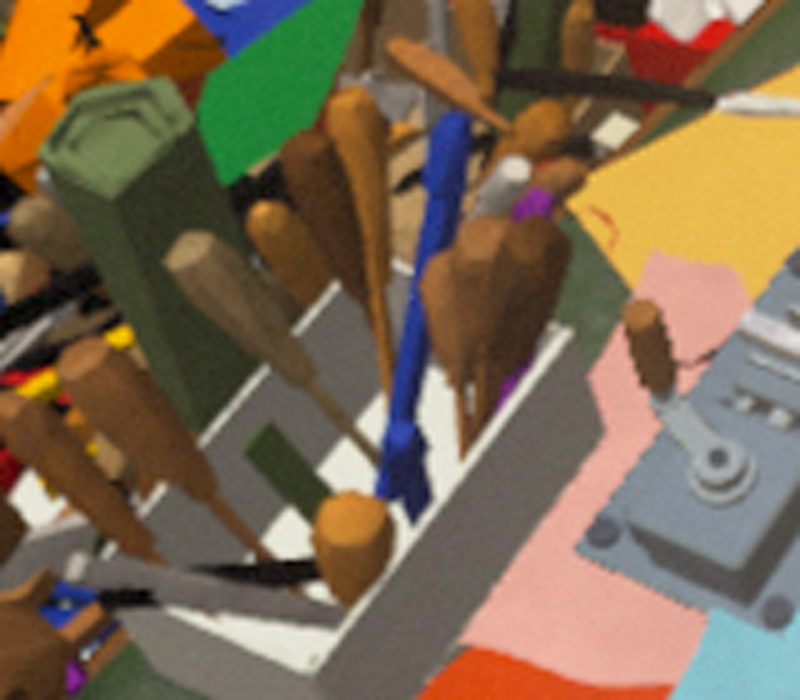

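```bash
python3 - <<'E'
from h import *
t=cam("top");s=cam("scene")
crop(t,110,110,250,215,5,"pics/t_clut.png")
for p in ([150,341],[178,290],[170,270]):
  for z in (.1,.13,.16,.2): 
    w=onz(s,*p,z); print(p,z,w.round(3),(proj(t,w)-[110,110])*5)
E
```

```text
[150, 341] 0.1 [0.687 0.253 0.1  ] [[202.79484192 343.4753496 ]]
[150, 341] 0.13 [0.667 0.262 0.13 ] [[154.47228372 373.39071708]]
[150, 341] 0.16 [0.647 0.271 0.16 ] [[102.96941166 405.27494262]]
[150, 341] 0.2 [0.621 0.283 0.2  ] [[ 28.78420279 451.20127327]]
[178, 290] 0.1 [0.725 0.143 0.1  ] [[478.12038545 254.89043195]]
[178, 290] 0.13 [0.703 0.156 0.13 ] [[426.99277744 285.64051845]]
[178, 290] 0.16 [0.682 0.17  0.16 ] [[372.49429787 318.41797521]]
[178, 290] 0.2 [0.653 0.188 0.2  ] [[293.98340387 365.63741057]]
[170, 270] 0.1 [0.774 0.114 0.1  ] [[552.29197913 139.08822483]]
[170, 270] 0.13 [0.75  0.128 0.13 ] [[500.65727722 170.92289342]]
[170, 270] 0.16 [0.726 0.143 0.16 ] [[445.61071141 204.86109999]]
[170, 270] 0.2 [0.695 0.163 0.2  ] [[366.29652399 253.76117643]]
```

View pics/t_clut.png

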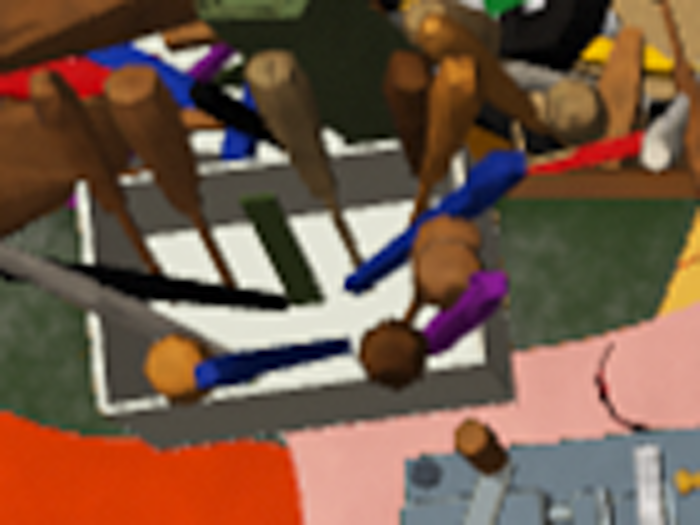

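```bash
python3 - <<'E'
from h import *
t=cam("top");s=cam("scene")
crop(t,170,140,225,190,12,"pics/t_h.png")
crop(s,155,260,215,340,8,"pics/s_h.png")
E
```

```text
(no output)
```

View pics/t_h.png

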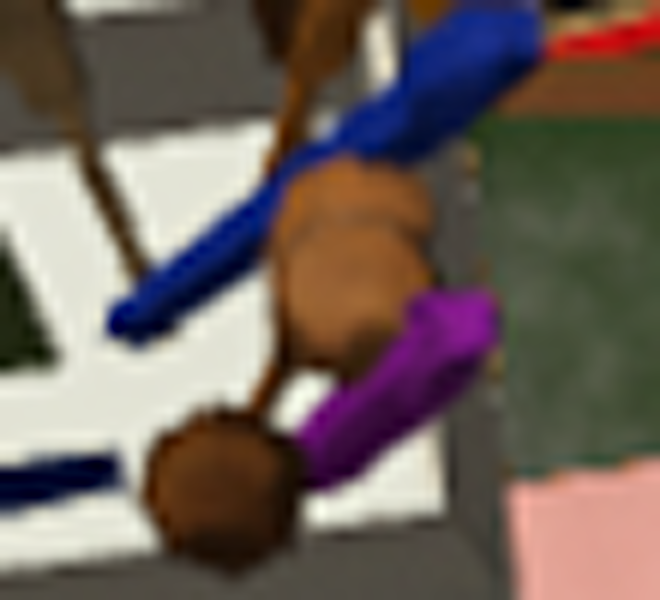

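View pics/s_h.png

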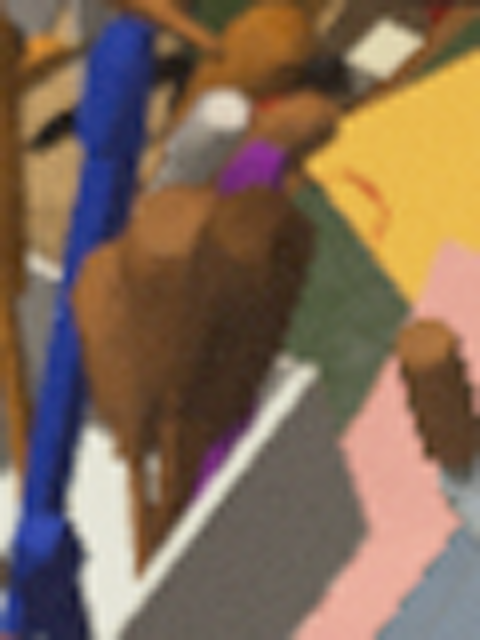

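```bash
python3 - <<'E'
from h import *
t=cam("top");s=cam("scene")
for a,b in [((222,485),(250,215)),((222,460),(255,235)),((355,215),(175,210)),((460,310),(255,165))]:
  print(tri(t,(170+a[0]/12,140+a[1]/12),s,(155+b[0]/8,260+b[1]/8)))
E
```

```text
(array([0.66718987, 0.16024962, 0.16820299]), np.float64(0.001978995302809954))
(array([0.67104462, 0.16086845, 0.15985204]), np.float64(0.003387640672113026))
(array([0.7210587 , 0.14828459, 0.12169188]), np.float64(0.00747399703440214))
(array([0.70557281, 0.13067964, 0.12922557]), np.float64(0.0010636647660195759))
```

```bash
cat >> h.py <<'E'
def to(target,yaw=None):
    o=robot.get_obs(); M=R.from_quat(o["tool_rot"]).as_matrix()
    print("t",round(o["time"],2),"pos",o["position"].round(4),"yaw",round(float(np.arctan2(M[1,0],M[0,0])),3),"F",o["ft_force"].round(1),"w",round(o["grip_width"],4))
    print("shift mm",(M.T@(np.array(target)-o["position"])*1000).round(1), "turn", None if yaw is None else round(float(np.arctan2(M[1,0],M[0,0]))-yaw,3))
E
python3 -c "
from h import *
to([.645,.139,.2216],-.785)"
```

```text
t 0.7 pos [ 0.1852 -0.5969  0.2226] yaw -1.27 F [-0.7  0.5  0.8] w 0.0872
shift mm [-566.7    1.   657.2] turn -0.485
```

```bash
python3 -m creep '[[[-28,0,33],0,1],[[-28,0,33],0,1],[[-28,0,33],0,1],[[-28,0,33],0,1],[[-28,0,33],0,1],[[-28,0,33],0,1],[[-28,0,33],0,1],[[-28,0,33],0,1]]' 50; python3 -m creep '[[[-28,0,33],0,1],[[-28,0,33],0,1],[[-28,0,33],0,1],[[-28,0,33],0,1],[[-28,0,33],0,1],[[-28,0,33],0,0.7],[[-28,0,33],0,0.6],[[-28,0,33],0,0.5]]'; python3 -m creep '[[[-28,0,33],0,0.5],[[0,0,0],-0.12,0.5],[[0,0,0],-0.12,0.5],[[0,0,0],-0.12,0.5],[[0,0,0],-0.12,0.5],[[0,0,0],0,0.5]]'; python3 -c "
from h import *
to([.645,.139,.2216],-.785)
s=cam('scene');crop(s,80,200,300,380,4,'pics/a1.png');t=cam('top');crop(t,120,130,280,250,5,'pics/a2.png')"
```

```text
time: 1.5
position: [0.3718, -0.3034, 0.2229]
tool_rot: [0.569, -0.419, 0.42, -0.569]
ft_force: [0.1, -0.4, 0.0]
grip_width: 0.0871
time: 2.3
position: [0.5577, -0.0109, 0.2228]
tool_rot: [-0.569, 0.419, -0.42, 0.569]
ft_force: [0.1, -0.7, -0.3]
grip_width: 0.0707
time: 2.9
position: [0.58, 0.0241, 0.2226]
tool_rot: [-0.653, 0.272, -0.272, 0.653]
ft_force: [0.0, 0.2, -0.6]
grip_width: 0.0439
t 2.9 pos [0.58   0.0241 0.2226] yaw -0.79 F [ 0.   0.2 -0.6] w 0.0439
shift mm [-35.9   1.  127.1] turn -0.005
```

```bash
python3 -m creep '[[[-9,0,32],0,0.5],[[-9,0,32],0,0.5],[[-9,0,32],0,0.5],[[-9,0,31],0,0.5],[[0,0,0],0,0.5]]'; python3 -c "
from h import *
to([.645,.139,.103],-.785)
s=cam('scene');crop(s,80,200,300,380,3,'pics/a1.png');t=cam('top');crop(t,120,130,280,250,5,'pics/a2.png')"
```

```text
time: 3.5
position: [0.6466, 0.1423, 0.2225]
tool_rot: [-0.652, 0.271, -0.272, 0.654]
ft_force: [0.3, -0.2, -0.5]
grip_width: 0.0435
t 3.5 pos [0.6466 0.1423 0.2225] yaw -0.789 F [ 0.3 -0.2 -0.5] w 0.0435
shift mm [  1.2 119.5  -3.8] turn -0.004
```

View pics/a1.png

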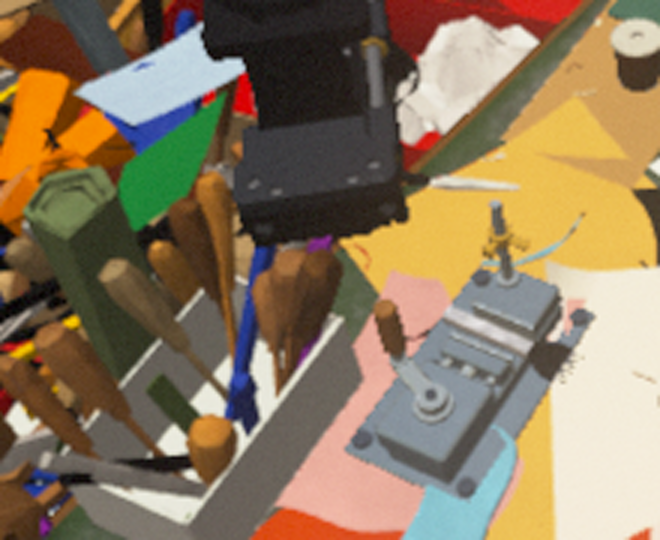

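View pics/a2.png

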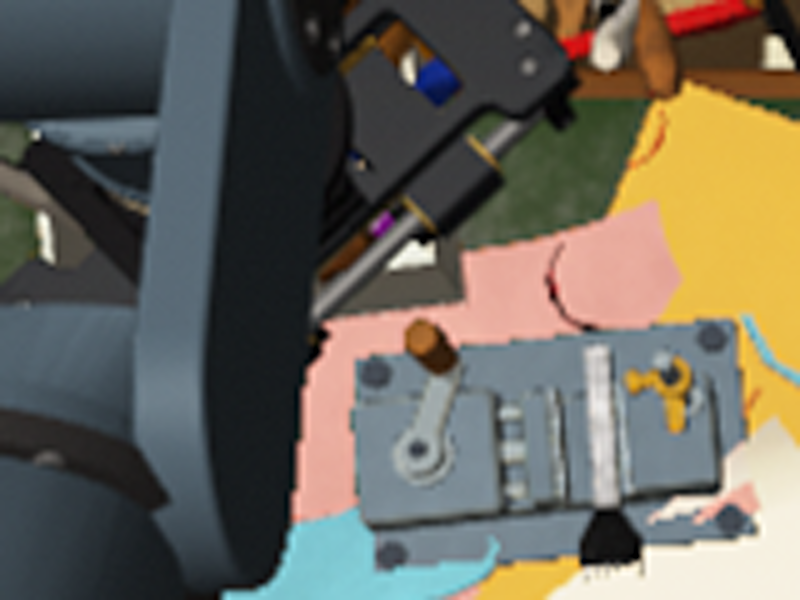

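```bash
python3 -c "
from h import *
s=cam('scene')
p=robot.get_obs()['position']
M=R.from_quat(robot.get_obs()['tool_rot']).as_matrix()
P=lambda v:((proj(s,p+M@np.array(v))-[80,200])*3).round()
print(P([0,0,0]),P([0,-.07,0]),P([-.095,-.07,.0375]),P([-.095,-.07,-.0375]),P([.095,-.07,.0375]))
"
```

```text
[[358. 193.]] [[333. 107.]] [[262. 259.]] [[420. 232.]] [[259.   0.]]
```

```bash
python3 -m creep '[[[1,20,-4],0,0.5],[[0,30,0],0,0.5],[[0,30,0],0,0.5],[[0,15,0],0,0.5],[[0,10,0],0,0.5],[[0,0,0],0,0.5]]'; python3 -c "
from h import *
to([.645,.139,.100],-.785)
s=cam('scene');crop(s,80,200,300,380,3,'pics/a3.png');t=cam('top');crop(t,120,130,280,250,5,'pics/a4.png')"
```

```text
time: 4.25
position: [0.6421, 0.1347, 0.1166]
tool_rot: [0.653, -0.273, 0.272, -0.652]
ft_force: [-0.9, -0.2, -0.0]
grip_width: 0.0438
t 4.25 pos [0.6421 0.1347 0.1166] yaw -0.791 F [-0.9 -0.2 -0. ] w 0.0438
shift mm [-1.  16.6  5.2] turn -0.006
```

View pics/a3.png

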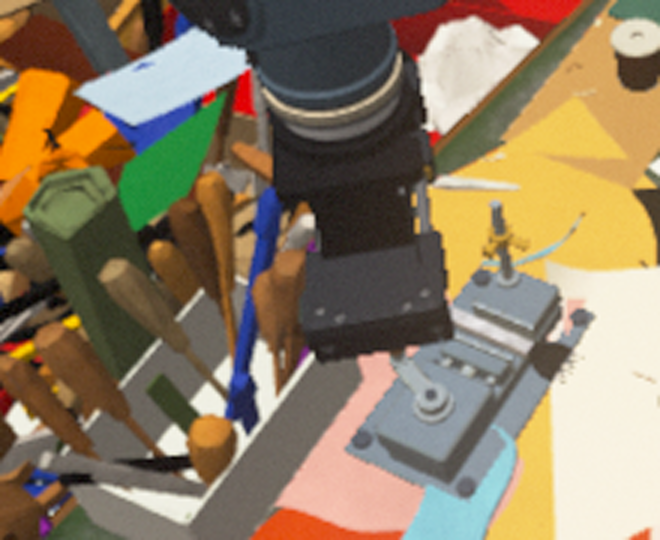

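View pics/a4.png

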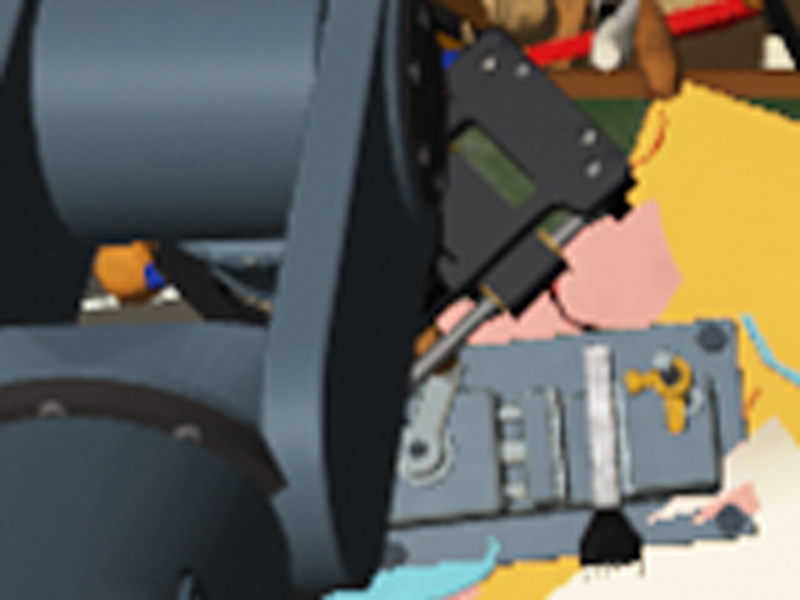

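```bash
python3 -m creep '[[[-1,0,4],0,0.5],[[0,5,0],0,0.5],[[0,5,0],0,0.5],[[0,3,0],0,0.5],[[0,0,0],0,0.5],[[0,0,0],0,0.5]]'; python3 -c "
from h import *
to([.645,.139,.100],-.785)"
```

```text
time: 4.95
position: [0.6447, 0.1389, 0.1043]
tool_rot: [0.653, -0.272, 0.272, -0.653]
ft_force: [-0.6, -0.3, -0.6]
grip_width: 0.0439
t 4.95 pos [0.6447 0.1389 0.1043] yaw -0.79 F [-0.6 -0.3 -0.6] w 0.0439
shift mm [0.1 4.3 0.3] turn -0.005
```

```bash
python3 -m creep '[[[0,3,0],0,0.5],[[0,0,0],0,0.5]]'; python3 -m creep '[[[0,3,0],0,0.5],[[0,0,0],0,0.5]]';  python3 -m creep '[[[0,3,0],0,0.5],[[0,0,0],0,0.5]]'
```

```text
time: 5.15
position: [0.6446, 0.1389, 0.1012]
tool_rot: [0.653, -0.272, 0.272, -0.653]
ft_force: [-0.9, 0.3, -1.3]
grip_width: 0.0433
time: 5.35
position: [0.6446, 0.1388, 0.0981]
tool_rot: [0.653, -0.272, 0.272, -0.653]
ft_force: [-0.1, -0.2, 0.3]
grip_width: 0.0436
time: 5.55
position: [0.6446, 0.1388, 0.0951]
tool_rot: [0.653, -0.272, 0.272, -0.653]
ft_force: [-0.7, 0.7, -0.6]
grip_width: 0.0435
```

```bash
python3 -m creep '[[[0,3,0],0,0.5],[[0,0,0],0,0.5]]' && python3 -m creep '[[[0,0,0],0,0.1],[[0,0,0],0,0.1],[[0,0,0],0,0.1],[[0,0,0],0,0.1],[[0,0,0],0,0.1],[[0,0,0],0,0.1]]' 40
```

```text
time: 5.75
position: [0.6446, 0.1389, 0.0921]
tool_rot: [0.653, -0.272, 0.272, -0.653]
ft_force: [-0.3, -0.5, -1.5]
grip_width: 0.0437
time: 6.35
position: [0.6449, 0.139, 0.0926]
tool_rot: [-0.653, 0.272, -0.272, 0.653]
ft_force: [0.1, -0.8, 0.8]
grip_width: 0.015
```

```bash
python3 - <<'E'
import numpy as np
a=.483-np.arange(37)*.15
p=38*np.c_[np.cos(a),np.sin(a)]
d=np.diff(p,axis=0)
w=np.array([.611,.1528])
for i in range(36):
    print(i+1,d[i].round(1), end='  ')
    if i%7==6 or i>30:
        th=a[i+1]-.79; print("expTCP",(w+.038*np.array([np.cos(th),np.sin(th)])-.0033*np.array([.707,.707])).round(4), "crank",round(.417+.15*(i+1),2))
E
```

```text
1 [ 2.3 -5.2]  2 [ 1.5 -5.5]  3 [ 0.6 -5.7]  4 [-0.2 -5.7]  5 [-1.1 -5.6]  6 [-1.9 -5.4]  7 [-2.7 -5. ]  expTCP [0.6167 0.1133] crank 1.47
8 [-3.4 -4.6]  9 [-4.1 -4. ]  10 [-4.6 -3.3]  11 [-5.1 -2.6]  12 [-5.4 -1.8]  13 [-5.6 -1. ]  14 [-5.7 -0.2]  expTCP [0.5805 0.125 ] crank 2.52
15 [-5.7  0.7]  16 [-5.5  1.5]  17 [-5.2  2.3]  18 [-4.8  3.1]  19 [-4.3  3.8]  20 [-3.7  4.4]  21 [-3.   4.9]  expTCP [0.5725 0.1623] crank 3.57
22 [-2.2  5.2]  23 [-1.4  5.5]  24 [-0.6  5.7]  25 [0.3 5.7]  26 [1.1 5.6]  27 [2.  5.3]  28 [2.7 5. ]  expTCP [0.6009 0.1877] crank 4.62
29 [3.4 4.5]  30 [4.1 4. ]  31 [4.6 3.3]  32 [5.1 2.6]  expTCP [0.6233 0.1855] crank 5.22
33 [5.4 1.8]  expTCP [0.6284 0.183 ] crank 5.37
34 [5.6 1. ]  expTCP [0.633  0.1797] crank 5.52
35 [5.7 0.1]  expTCP [0.6371 0.1757] crank 5.67
36 [ 5.6 -0.7]  expTCP [0.6405 0.1712] crank 5.82
```

```bash
python3 -m creep '[[[2.3,0,-5.2],0,0.1],[[1.5,0,-5.5],0,0.1],[[0.6,0,-5.7],0,0.1],[[-0.2,0,-5.7],0,0.1],[[-1.1,0,-5.6],0,0.1],[[-1.9,0,-5.4],0,0.1],[[-2.7,0,-5],0,0.1],[[0,0,0],0,0.1]]'
```

```text
time: 7.15
position: [0.6169, 0.113, 0.0927]
tool_rot: [-0.652, 0.272, -0.273, 0.653]
ft_force: [2.5, 1.8, -2.0]
grip_width: 0.015
```

```bash
python3 -c "
from h import *
to([.6167,.1133,.0925],-.785)
t=cam('top');crop(t,170,160,290,250,6,'pics/b1.png')"
```

```text
t 7.15 pos [0.6169 0.113  0.0927] yaw -0.79 F [ 2.5  1.8 -2. ] w 0.015
shift mm [-0.4  0.2  0. ] turn -0.005
```

View pics/b1.png

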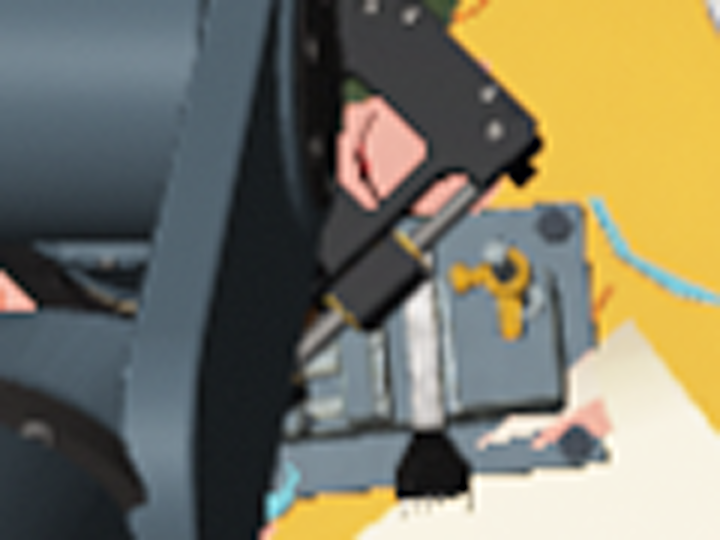

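The jaw is moving toward the iron: its face went from about column 232 to 234.5.

```bash
python3 -m creep '[[[-3.4,0,-4.6],0,0.1],[[-4.1,0,-4],0,0.1],[[-4.6,0,-3.3],0,0.1],[[-5.1,0,-2.6],0,0.1],[[-5.4,0,-1.8],0,0.1],[[-5.6,0,-1],0,0.1],[[-5.7,0,-0.2],0,0.1]]' && python3 -m creep '[[[-5.7,0,0.7],0,0.1],[[-5.5,0,1.5],0,0.1],[[-5.2,0,2.3],0,0.1],[[-4.8,0,3.1],0,0.1],[[-4.3,0,3.8],0,0.1],[[-3.7,0,4.4],0,0.1],[[-3,0,4.9],0,0.1],[[0,0,0],0,0.1]]'
```

```text
time: 7.9
position: [0.5809, 0.1239, 0.0927]
tool_rot: [0.653, -0.271, 0.273, -0.652]
ft_force: [3.5, -2.9, -2.2]
grip_width: 0.0152
time: 8.7
position: [0.5722, 0.1619, 0.0926]
tool_rot: [0.653, -0.272, 0.272, -0.652]
ft_force: [3.6, -2.5, -0.3]
grip_width: 0.0151
```

```bash
python3 -m creep '[[[-2.2,0,5.2],0,0.1],[[-1.4,0,5.5],0,0.1],[[-0.6,0,5.7],0,0.1],[[0.3,0,5.7],0,0.1],[[1.1,0,5.6],0,0.1],[[2,0,5.3],0,0.1],[[2.7,0,5],0,0.1],[[0,0,0],0,0.1]]' && python3 -m creep '[[[3.4,0,4.5],0,0.1],[[4.1,0,4],0,0.1],[[4.6,0,3.3],0,0.1],[[0,0,0],0,0.1]]';python3 -c "
from h import *
t=cam('top');crop(t,170,160,290,250,6,'pics/b2.png');t=cam('scene');crop(t,140,240,290,370,5,'pics/b3.png')"
```

```text
time: 9.5
position: [0.5985, 0.187, 0.0925]
tool_rot: [0.654, -0.274, 0.27, -0.651]
ft_force: [-2.6, -3.2, 2.8]
grip_width: 0.0152
time: 9.9
position: [0.6157, 0.1876, 0.0925]
tool_rot: [0.653, -0.274, 0.271, -0.652]
ft_force: [-2.9, -1.9, 3.5]
grip_width: 0.0148
```

View pics/b2.png

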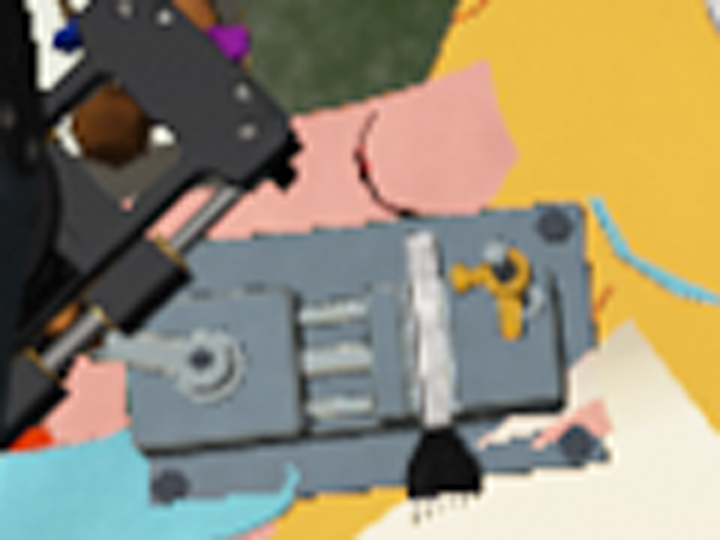

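View pics/b3.png

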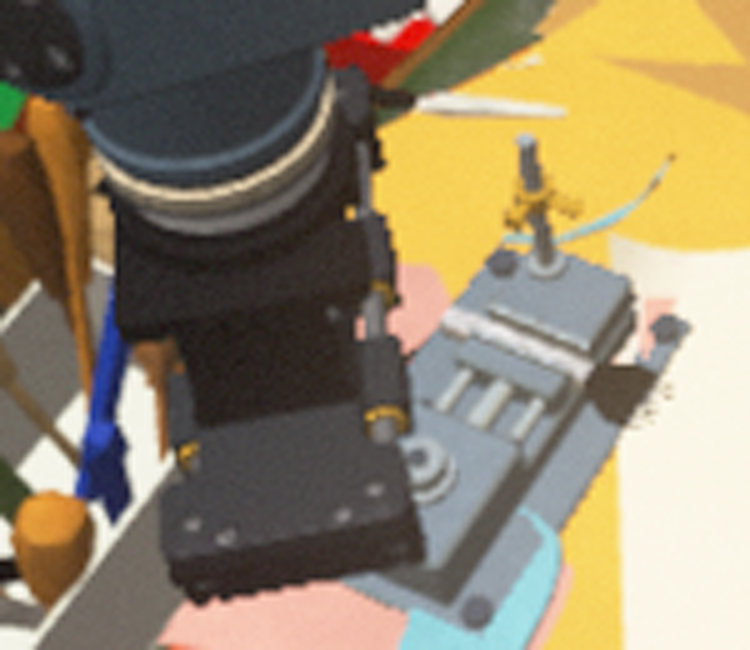

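```bash
python3 -m creep '[[[2.7,0,1.5],0,0.1],[[2.6,0,1.2],0,0.1],[[2.7,0,1],0,0.1],[[0,0,0],0,0.1]]' 55;  python3 -m creep '[[[2.7,0,0.8],0,0.1],[[2.8,0,0.6],0,0.1],[[0,0,0],0,0.1]]'
```

```text
time: 10.4
position: [0.6244, 0.1849, 0.0924]
tool_rot: [0.653, -0.273, 0.271, -0.652]
ft_force: [-5.8, 0.3, 6.1]
grip_width: 0.0145
time: 10.7
position: [0.6277, 0.1832, 0.0924]
tool_rot: [0.653, -0.275, 0.27, -0.653]
ft_force: [-8.7, 2.3, 7.2]
grip_width: 0.0144
```

```bash
python3 -m creep '[[[2.5,0,0.5],0,0.1],[[2.5,0,0.3],0,0.1],[[0,0,0],0,0.1]]';  python3 -m creep '[[[2.5,0,0.1],0,0.1],[[0,0,0],0,0.1]]'
```

```text
time: 11.0
position: [0.6304, 0.1814, 0.0924]
tool_rot: [-0.652, 0.276, -0.269, 0.653]
ft_force: [-10.1, 6.0, 8.6]
grip_width: 0.0143
time: 11.2
position: [0.6317, 0.1805, 0.0923]
tool_rot: [-0.652, 0.277, -0.268, 0.653]
ft_force: [-11.7, 7.0, 8.7]
grip_width: 0.0144
```

```bash
python3 -m creep '[[[2.5,0,-0.1],0,0.1],[[2,0,-0.2],0,0.1],[[0,0,0],0,0.1]]'; python3 -m creep '[[[2.5,0,-0.3],0,0.1],[[0,0,0],0,0.1]]'
```

```text
time: 11.5
position: [0.634, 0.1785, 0.0924]
tool_rot: [-0.651, 0.277, -0.268, 0.654]
ft_force: [-12.7, 11.1, 9.1]
grip_width: 0.0147
time: 11.7
position: [0.6346, 0.1778, 0.0923]
tool_rot: [-0.651, 0.278, -0.267, 0.654]
ft_force: [-13.1, 14.0, 10.6]
grip_width: 0.0147
```

```bash
python3 -m creep '[[[-2,0,0],0,0.1],[[0,0,0],0,0.5],[[0,0,0],0,0.5],[[0,0,0],0,0.5],[[0,-10,0],0,0.5],[[0,-20,0],0,0.5],[[0,-40,0],0,0.5],[[0,-40,0],0,0.5]]'; python3 -c "
from h import *
to([.482,-.1907,.12],-1.009)"
```

```text
time: 12.5
position: [0.6406, 0.1731, 0.2025]
tool_rot: [-0.652, 0.272, -0.272, 0.653]
ft_force: [1.5, 0.1, 0.5]
grip_width: 0.0428
t 12.5 pos [0.6406 0.1731 0.2025] yaw -0.79 F [1.5 0.1 0.5] w 0.0428
shift mm [ 146.8   82.2 -368.8] turn 0.219
```

```bash
python3 -m creep '[[[15,0,-37],0,0.5],[[15,0,-37],0,0.5],[[15,0,-37],0,0.5],[[15,0,-37],0,0.5],[[15,0,-37],0,0.5],[[15,0,-37],0,0.5],[[15,0,-37],0,0.5],[[15,0,-37],0,0.5]]'; python3 -m creep '[[[15,0,-37],0,0.5],[[12,0,-35],0,0.5],[[0,0,0],0.11,0.6],[[0,0,0],0.11,0.6],[[0,0,0],0,0.6]]'; python3 -c "
from h import *
to([.482,-.1907,.12],-1.009)
t=cam('top');crop(t,180,180,280,250,8,'pics/c1.png');t=cam('scene');crop(t,185,255,285,370,5,'pics/c2.png')"
```

```text
time: 13.3
position: [0.5149, -0.1227, 0.2027]
tool_rot: [-0.653, 0.271, -0.274, 0.653]
ft_force: [1.2, -0.4, -0.9]
grip_width: 0.0437
time: 13.8
position: [0.4829, -0.1919, 0.2026]
tool_rot: [-0.619, 0.341, -0.344, 0.619]
ft_force: [0.6, -0.7, 0.1]
grip_width: 0.0514
t 13.8 pos [ 0.4829 -0.1919  0.2026] yaw -1.011 F [ 0.6 -0.7  0.1] w 0.0514
shift mm [-1.7 82.6 -0.3] turn -0.002
```

View pics/c1.png

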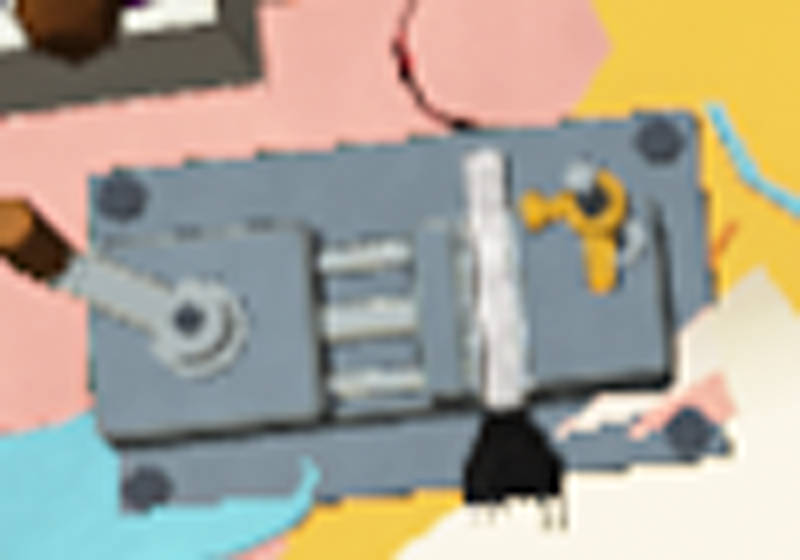

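View pics/c2.png

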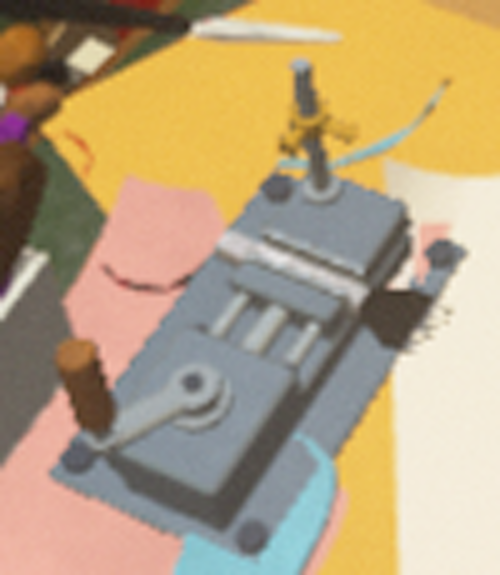

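```bash
python3 -m creep '[[[-1.5,40,0],0,0.6],[[0,40,0],0,0.6],[[0,40,0],0,0.6],[[0,40,0],0,0.6],[[0,22,0],0,0.6],[[0,0,0],0,0.6]]'; python3 -c "
from h import *
to([.482,-.1907,.004],-1.009)
t=cam('top');crop(t,300,220,420,310,6,'pics/d1.png')
c=t
T=lambda x,y:((x+.5)/8-.5+180,(y+.5)/8-.5+180)
yaw=.11;M=np.array([[np.cos(yaw),np.sin(yaw)],[-np.sin(yaw),np.cos(yaw)]])
for p in [(503,410),(512,500),(520,525),(488,155),(470,410),(466,497),(560,490)]:
    w=onz(c,*T(*p),.034)[:2]; print(p,w.round(4),(M@(w-[.607,.0754])).round(4))
"
```

```text
time: 14.5
position: [0.4798, -0.188, 0.0176]
tool_rot: [-0.619, 0.343, -0.339, 0.619]
ft_force: [-1.0, 0.7, 0.9]
grip_width: 0.0524
t 14.5 pos [ 0.4798 -0.188   0.0176] yaw -1.008 F [-1.   0.7  0.9] w 0.0524
shift mm [ 3.5 13.6  0.5] turn 0.001
(503, 410) [0.5914 0.0739] [-0.0157  0.0002]
(512, 500) [0.5672 0.0711] [-0.04    0.0001]
(520, 525) [0.5605 0.0688] [-0.0469 -0.0014]
(488, 155) [0.6606 0.0793] [ 0.0537 -0.002 ]
(470, 410) [0.5913 0.0827] [-0.0148  0.009 ]
(466, 497) [0.568  0.0833] [-0.0379  0.0121]
(560, 490) [0.5699 0.0584] [-0.0387 -0.0129]
```

View pics/d1.png

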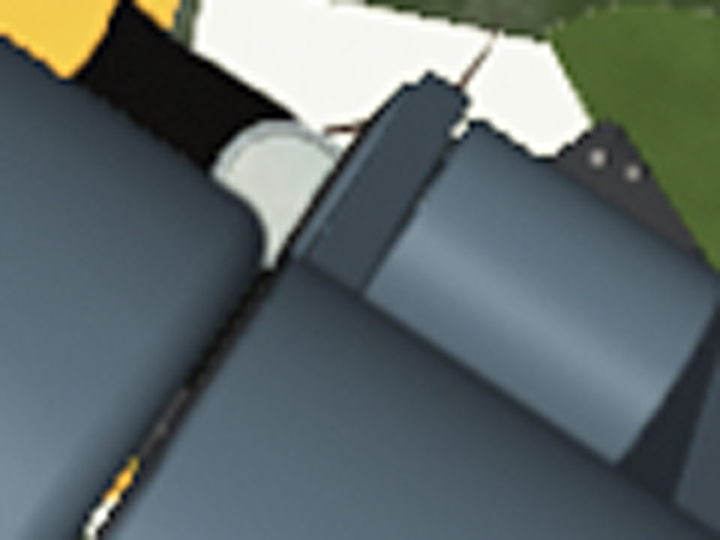

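```bash
python3 -m creep '[[[3,0,0],0,0.6],[[0,8,0],0,0.6],[[0,5,0],0,0.6],[[0,0,0],0,0.6]]'; python3 -m creep '[[[0,0,0],0,0.05],[[0,0,0],0,0.05],[[0,0,0],0,0.05],[[0,0,0],0,0.05],[[0,0,0],0,0.05],[[0,0,0],0,0.05],[[0,0,0],0,0.05]]' 35; python3 -c "
from h import *
t=cam('scene');crop(t,280,210,430,310,5,'pics/d2.png')
to([.482,-.1907,.004],-1.009)"
```

```text
time: 14.95
position: [0.4827, -0.1919, 0.0076]
tool_rot: [0.619, -0.342, 0.342, -0.619]
ft_force: [-0.9, -0.1, 0.3]
grip_width: 0.0523
time: 15.65
position: [0.4828, -0.192, 0.0076]
tool_rot: [0.619, -0.342, 0.342, -0.619]
ft_force: [-0.3, -0.3, 0.1]
grip_width: 0.0136
t 15.7 pos [ 0.4827 -0.192   0.0076] yaw -1.01 F [ 1.2 -0.4  0.2] w 0.0137
shift mm [-1.5  3.6  0. ] turn -0.001
```

View pics/d2.png

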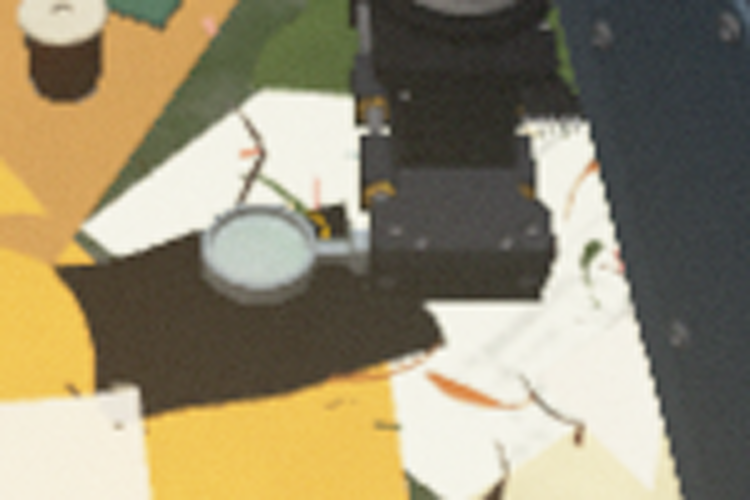

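```bash
python3 -m creep '[[[0,-5,0],0,0.05],[[0,-15,0],0,0.05],[[0,-25,0],0,0.05],[[0,-30,0],0,0.05],[[0,-35,0],0,0.05],[[0,-35,0],0,0.05],[[0,-20,0],0,0.05],[[0,0,0],0,0.05]]'; python3 -c "
from h import *
t=cam('scene');crop(t,280,180,430,310,5,'pics/e1.png')
to([.5044,.0297,.17],-1.009)"
```

```text
time: 16.5
position: [0.4844, -0.1929, 0.1757]
tool_rot: [0.619, -0.34, 0.345, -0.619]
ft_force: [0.1, 0.2, -1.2]
grip_width: 0.0138
t 16.55 pos [ 0.4832 -0.1922  0.1739] yaw -1.01 F [-0.4 -0.4 -0.5] w 0.0137
shift mm [-176.7    3.5  136. ] turn -0.001
```

View pics/e1.png

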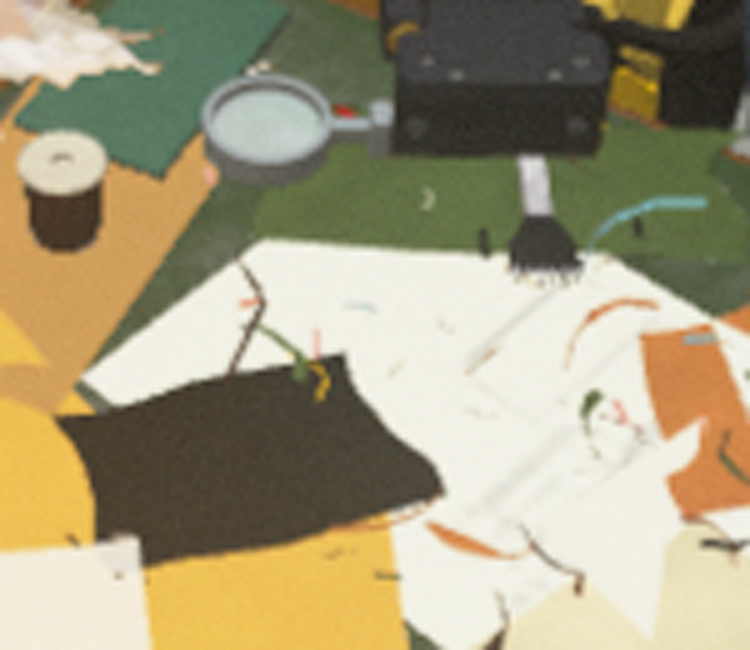

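Loupe lifted, looking level (lens at about scene px 333,205). Moving across at height, in 8 slow-ish rows.

```bash
python3 -m creep '[[[-15,0,11],0,0.05],[[-24,0,18],0,0.05],[[-28,0,22],0,0.05],[[-30,0,23],0,0.05],[[-30,0,23],0,0.05],[[-25,0,19],0,0.05],[[-17,0,13],0,0.05],[[-7,0,6],0,0.05]]'; python3 -m creep '[[[0,0,0],0,0.05],[[0,0,0],0,0.05]]'; python3 -c "
from h import *
t=cam('scene');crop(t,180,180,330,310,5,'pics/f1.png')
t2=cam('top');crop(t2,200,160,340,260,5,'pics/f2.png')
to([.5044,.0297,.1306],-1.009)"
```

```text
time: 17.35
position: [0.5018, 0.031, 0.1708]
tool_rot: [0.62, -0.343, 0.34, -0.619]
ft_force: [-0.8, -1.1, -0.5]
grip_width: 0.0134
time: 17.55
position: [0.5031, 0.0283, 0.1718]
tool_rot: [0.619, -0.342, 0.342, -0.619]
ft_force: [0.2, 0.3, -1.3]
grip_width: 0.0136
t 17.65 pos [0.5033 0.0278 0.1722] yaw -1.011 F [-0.5 -0.5 -0.6] w 0.0139
shift mm [-1.  41.6  2. ] turn -0.002
```

View pics/f1.png

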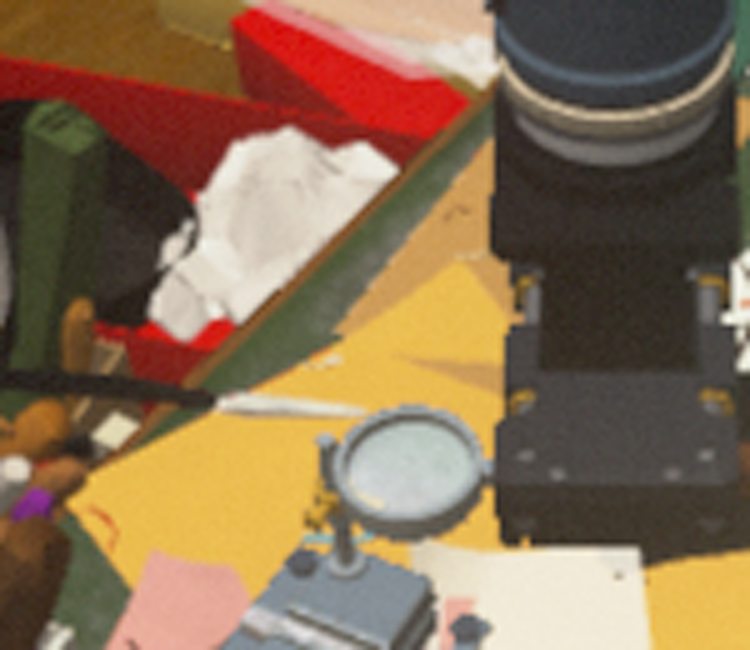

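View pics/f2.png

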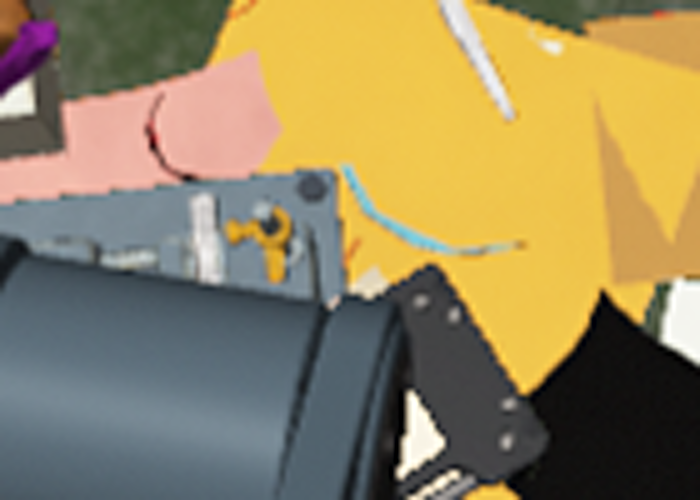

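```bash
python3 -c "
from h import *
s=cam('scene')
p=robot.get_obs()['position'];print(p)
z=p[2]+.0024+.007
for y in (458,463,468): print(onz(s,180+410/5,180+y/5,z), p[:2]+[.0663,.0417])
c=p+[.0663,.0417,.0094]; h=np.array([.846,.533,0]);k=np.array([-.533,.846,0])
print(((proj(s,[c,c+.027*h,c-.027*h,c+.027*k,c-.027*k,c-[0,0,.014]])-180)*5).round())
"
```

```text
[0.50338392 0.02778953 0.17232515]
[0.56784946 0.06980908 0.18172515] [0.56968392 0.06948953]
[0.56647239 0.0716731  0.18172515] [0.56968392 0.06948953]
[0.56510049 0.07353012 0.18172515] [0.56968392 0.06948953]
[[406. 455.]
 [331. 456.]
 [482. 455.]
 [401. 515.]
 [412. 398.]
 [410. 480.]]
```

```bash
python3 -m creep '[[[-1,15,3],0,0.05],[[0,20,0],0,0.05],[[0,20,0],0,0.05],[[0,16,0],0,0.05],[[0,9,0],0,0.05],[[0,0,0],0,0.05],[[0,0,0],0,0.05],[[0,0,0],0,0.05]]'; python3 -c "
from h import *
t=cam('scene');crop(t,180,220,330,350,5,'pics/g1.png')
to([.5055,.03,.0915],-1.009)
p=robot.get_obs()['position']
c=p+[.0663,.0417,.0094]; h=np.array([.846,.533,0]);k=np.array([-.533,.846,0])
print(((proj(t,[c,c+.027*h,c-.027*h,c+.027*k,c-.027*k,c-[0,0,.014]])-[180,220])*5).round())
"
```

```text
time: 18.5
position: [0.5061, 0.0311, 0.0933]
tool_rot: [-0.619, 0.342, -0.343, 0.619]
ft_force: [-0.2, 0.1, -0.1]
grip_width: 0.0134
t 18.55 pos [0.5061 0.0312 0.0934] yaw -1.01 F [-0.7 -0.8 -0.3] w 0.0136
shift mm [ 0.7  1.9 -1.2] turn -0.001
[[413. 390.]
 [342. 390.]
 [484. 390.]
 [408. 448.]
 [418. 334.]
 [416. 411.]]
```

View pics/g1.png

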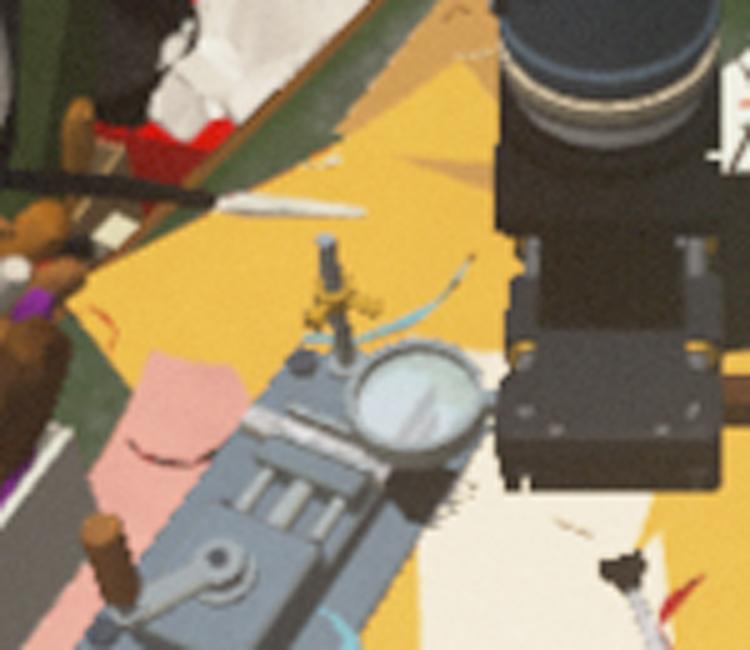

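```bash
python3 -m creep '[[[1,0,-1.5],0,0.05],[[0,0,0],0,0.05],[[0,0,0],0,0.05],[[0,0,0],0,0.05],[[0,0,0],0,0.05],[[0,0,0],0,0.05],[[0,0,0],0,0.05],[[0,0,0],0,0.05]]'; python3 -c "
from h import *
to([.5044,.0297,.092],-1.009)
print(robot.get_obs()['joint_velocities'].round(4))
t=cam('scene');crop(t,180,220,330,350,5,'pics/g2.png')
to([.5044,.0297,.092],-1.009)
cv2.imwrite('pics/full.png',t['pixels'][:,:,::-1])
"
```

```text
time: 19.35
position: [0.5047, 0.0297, 0.0925]
tool_rot: [0.619, -0.342, 0.342, -0.619]
ft_force: [0.0, 0.0, -0.9]
grip_width: 0.0135
t 19.35 pos [0.5047 0.0297 0.0925] yaw -1.01 F [ 0.   0.  -0.9] w 0.0135
shift mm [-0.1  0.5 -0.3] turn -0.001
[ 0.0002 -0.0012  0.0015  0.0011 -0.0005  0.0002]
t 19.4 pos [0.5047 0.0297 0.0925] yaw -1.01 F [ 0.  -0.5 -0.6] w 0.0137
shift mm [-0.1  0.5 -0.2] turn -0.001
```

View pics/full.png

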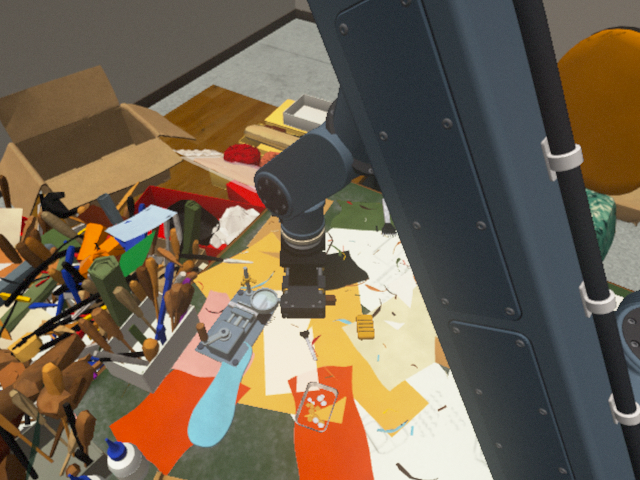

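View pics/g2.png

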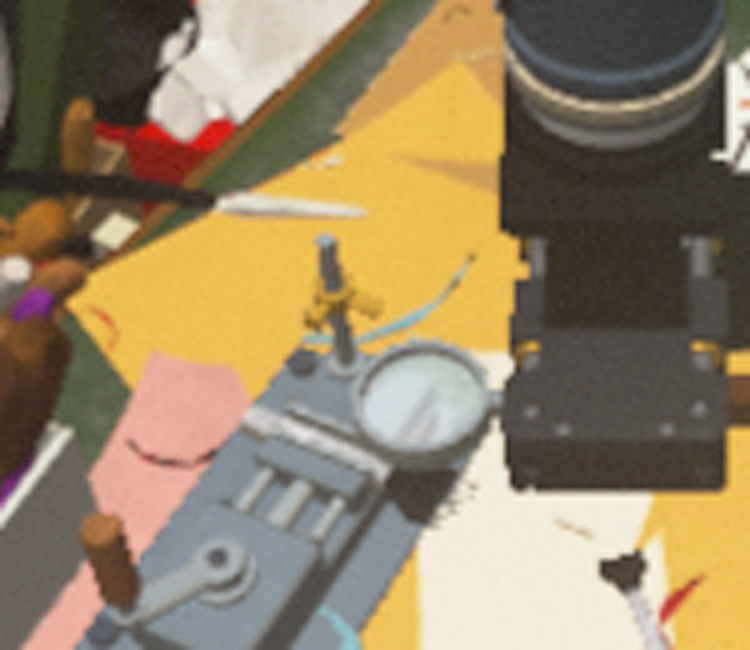

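```bash
python3 -c "
from h import *
s=cam('scene')
w=onz(s,180+422/5,220+398/5,.1019);print(w,w[:2]-[.5707,.0714])
print(robot.hand_in())"
```

```text
[0.56770776 0.073679   0.1019    ] [-0.00299224  0.002279  ]
the job is handed in; nothing more can be done
None
```

I clamped the iron, then picked up the loupe and handed in at about 19.5 s, with the lens held over the teeth. The hand-in gave no verdict.

- **Clamping:** I led the crank clockwise by its grip to about 5.58 rad (my estimate), which is the end stop within measurement error. The force at the grip rose to about 22 N. In the pictures taken afterwards, the jaw was closed on the iron and the iron lay along the vise's axis. I could not measure the jaw force itself.
- **Lens position:** From the arm's readings, the lens centre was within about 1 mm of the teeth point. The scene camera put it 3.8 mm away, so the two disagree slightly; the limit is 12 mm. I took the teeth point as 36.5 mm from the vise's origin, the middle of the range given.
- **Height:** The arm's readings put the lens at about 0.095 m. I measured the pointer tip at about 0.093 m in the two camera views, uncertain by about 3 mm; the limit is 7 mm. The scene picture could also mean the lens sits a few millimetres lower than the arm's readings.
- **Hold:** The arm was still and the grip width steady at 13.5 mm. The loupe looked level, though I judged that only by eye. I saw no sign of it touching the vise, iron or pointer.
- **Bystanders:** The tray and wax block were at their starting places in the last picture. The arm hid the thread spool there, but it had not moved in the earlier ones.

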